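# Release an in-line filter from a quick coupling

### The job

The spent in-line filter has to come off the bench gas outlet, whose block is held on its base plate only by a magnet. Draw the sprung sleeve of the quick coupling straight back towards the block, by feel, until the filter comes free and springs partly out, but do not force the sleeve on past its end stop: the block must not shift on its plate. Let go so that the sleeve snaps forward, then pull the filter straight out of the coupling and lay it down in the white tray, without disturbing the tape roll, the timer or the marker.

Things in the scene. Friction and masses are not known exactly. Their poses are not given: they have to be found in the camera images.
- station: Bench gas outlet. Base plate 110 x 100 x 10 mm, fixed; on it an aluminium block 80 (x) x 46 (y) mm, top 90 mm high. Origin on the worktop under the middle of the block's front face. The steel coupling points out of that face along the station's -y, level, axis 65 mm above the worktop.
- outlet (a joint): How far the block with its coupling has been shifted along the station's y on the base plate, m; 0 at the start. Only a magnet holds it: pushed or pulled along y with more than about 16 N it slides.
- tube_mouth (a point): End of the coupling's fixed tube, on the coupling's axis, 80 mm from the block's face; axes as the station's. Tube 23 mm outside, bore 15.8 mm.
- sleeve_grip (a point): Middle of the sleeve's grip length, on the coupling's axis; moves with the sleeve, axes as the station's. The sleeve is a ribbed steel ring round the tube: barrel 30 mm across, 34 mm long (y), between two flanges 4 mm thick, 37 mm across near the block and 35 mm across at the outer end. At rest this point is 57 mm from the block's face.
- sleeve (a joint): Draw of the sleeve towards the block (station +y), m; 0 = forward. Spring: 3.5 N at 0 plus 0.2 N per mm, forward; let go, it snaps to 0. The latch frees the filter at a draw that differs each time and cannot be seen (about 3 to 15 mm); a hard stop, where the force climbs by several N per mm, comes 2 to 3 mm further.
- filter_mid (a point): Middle of the filter's round barrel (26 mm across, 50 mm long, on its y), on its axis. Loose, 0.1 to 0.16 kg. Its +y points to the nipple: barrel, hex collar (36 mm over corners, 8 mm long), steel nipple (14.6 mm across, 48 mm long); behind the barrel a cap 5 mm thick. Plugged in, 117 mm from the block's face.
- filter_tip (a point): Tip of the filter's nipple, on its axis, 81 mm from filter_mid along the filter's +y. Latched, the filter cannot be pulled out. Once freed, a spring in the coupling pushes it about 16 mm outward; it then hangs in the bore by the nipple's last 30 mm and can be drawn out along the station's -y.
- tray: White open tray, fixed, 176 mm (x) x 187 mm (y), walls 16 mm high and 7 mm thick (corners 23 mm high), floor 3 mm above the worktop. Origin at the centre of its underside.
- tape_roll: Loose roll of tape lying flat, 75 mm across, 19 mm high, origin at the centre of its underside.
- timer: Loose small bench timer 58 x 72 x 21 mm, origin at the centre of its underside.
- marker: Loose marker pen, 130 mm long (its y), 14 mm thick, origin at the centre of its underside.

How it is judged:
By the outcome, as a careful person would: the job done as asked, in the order asked, and still so for the second after the job is handed in, with the robot touching nothing.
It also fails if it takes over 67 s, if anything falls off the work surface, if the arm or the gripper's body presses on something with over 40 N, if the wrist force passes 120 N, or if a joint passes its speed limit or range.

### The arm

A 6-joint arm with a two-finger parallel gripper is mounted at the origin on a cart in front of the work surface, level with it; the furniture and walls round the work are solid. World frame = base frame: x ahead of the robot, y to its left, z up, the work surface at z = 0. Lengths are in m, angles in rad, forces in N, time in s.
With the tool pointing down it reaches from about 0.35 to 0.975 m from the base axis. Payload 4.9 kg.
Tool frame: the origin (TCP) lies midway between the tips of the shut fingers; the grasp point (between the pads) lies 19 mm behind it; z points along the fingers, y is the line along which they close (so a half turn about z gives the same grasp; the last joint's range is limited). The gripper opens to 85 mm and grips with 20 to 120 N. Pads are 22 mm wide; open, the fingers measure 114 mm over their backs; the gripper's body (76 mm by 85 mm) begins 54 mm behind the grasp point. The pads swing forward as they close: fully open they stand 13 mm farther back than shut.
Start: joints at [-1.342, 0.053, 1.613, -0, 1.476, -0.119], TCP at [0.213, -0.588, 0.231] pointing down, gripper open.
Joint ranges: [-3.01, 3.01], [-1.01, 2.22], [0.06, 2.58], [-1.02, 4.17], [0.09, 2.62], [-3.14, 3.14]. Speed limits (rad/s): [2.57, 2.57, 3.14, 3.14, 3.14, 3.14].

### API

Orientations are given as a rotation vector (axis times angle).
In Python, from station import ctrl gives the robot as it stands.
- The arm moves only by the tool carry_out, never from a script. Its argument "moves" is a list of rows, each an object of numbers: "x", "y", "z": the shift along the tool's x, y, z in units of 25 mm (1.0 is 25 mm); "turn": the turn about the tool's z in rad. In form: [{"x": .., "y": .., "z": .., "turn": ..}, ...]. A call has exactly 8 rows; each row shifts and turns the commanded pose from where the row before left it, along the tool's axes as they then stand; what a row does not reach is not made up. A row lasts 1/10 s, in which the tool goes at most 50 mm and 8.59 degrees, less where a joint would pass 70% of its speed; a pose out of reach is approached as far as the arm can. A call is refused whole if a number of a shift passes 1 or a number of a turn 0.15, either way. A call with a gripper value outside its range is refused whole. "grip" is the finger opening in mm, from 0 to 85.4, set as the call begins (left out, the last holds). The fingers move at their own pace and stop on an object; "newtons" is the grip in N (left out, the last holds). Time passes only in rows, so rows that do not move let the fingers close, or fill a call up. It gives the time, the measured TCP pose, the force, the opening and the grip force at its end, in the units of the state.
- ctrl.get_obs(): the state, without advancing time (a new reading comes with each control period).
- ctrl.get_image(name): name is "scene" or "top"; returns the picture (420x560x3 uint8, red, green, blue); there is no depth.
- ctrl.calibration(name): a dict with "fx", "fy", "cx", "cy" (pixels), "R" (3x3) and "t" (3): a world point X has camera coordinates R X + t. Camera axes: x right, y down, z forward; pixel columns grow to the right and rows downward; lengths in m; the calibration is good to about 2 mm. A picture is of the moment at which its call begins. calibration takes no time and is no camera call.
- ctrl.finish_job(): hands the job in; it is judged then, once.
Trained networks look in the newest picture that a camera, given by its name, has taken for a name from the list of things; names that differ only in an ending like _2 or _b are one class to them, and where a whole thing is asked for, a point or a joint stands for the part that bears it (a point fixed in the world has none). Each returns a list of dicts, best first, with "confidence" (0 to 1); they miss things now and then, are a little off and sometimes report something else, mostly with a low value. They report only what shows in the picture. A call takes as long as a camera call.
- ctrl.look_for(camera, query): "rect" ([left, top, width, height] in pixels, round what is visible of it).
- ctrl.mark_of(camera, query): "pixel" ([column, row] in pixels: a listed point, or the origin of a listed thing).
The state is a dict: "t": time; "q": joint angles; "dq": joint speeds; "effort": joint torques, N m; "tool_pos": TCP position; "tool_rot": TCP orientation; "contact_force": force on the tool from outside, world axes, zero at the start; "wrist_torque": the same for the moment, N m; "opening": finger opening in m; "grip_force": force on a finger pad.
Only numpy, scipy, OpenCV 4.12 (cv2) and the standard library are available. Lean on these libraries where they do the work, as an engineer would, in place of code of your own. Each camera call takes 0.05 s, during which the arm holds its last target. There are 200 camera calls.

## Working session

There is one attempt and no reset: what is moved stays moved. The work goes in short steps, Python scripts to look and compute and a tool call to move; the robot and the scene stay as the last step left them, time stands still between calls to the robot, and variables do not carry over. Pictures are saved under pics/ and viewed, at most 10 in all, crops included, and the job is handed in when it is done.

Besides the shell and the picture viewer there is one more tool, called after "Request:" as a command line: name --argument value ..., lists and objects as JSON in quotes. carry_out: Moves the arm, as the interface text tells. Its arguments: {"type":"object","properties":{"moves":{"type":"array"},"grip":{"type":"number"},"newtons":{"type":"number"}},"required":["moves"]}

```bash
mkdir -p pics; ls; python3 - <<'E'
from station import ctrl
import cv2
for c in("scene","top"):
    im=ctrl.get_image(c);cv2.imwrite(f"pics/{c}0.png",im[:,:,::-1])
    k=ctrl.calibration(c);print(c,k)
    for q in("station","tube_mouth","sleeve_grip","filter_mid","filter_tip","tray","tape_roll","timer","marker"):
        r=ctrl.mark_of(c,q);print(q,[(x["pixel"],round(x["confidence"],2)) for x in r[:2]])
o=ctrl.get_obs();print(o)
E
```

```text
pics
scene {'fx': 380.1854775227044, 'fy': 380.1854775227044, 'cx': 286.591498307253, 'cy': 202.202921773289, 'R': array([[ 0.47618615, -0.87930325, -0.00851726],
       [-0.42735255, -0.22294565, -0.87616496],
       [ 0.76851581,  0.42085749, -0.48193612]]), 't': array([-0.37316381,  0.23096989,  0.54152001])}
station [([215.5, 206.2], 0.56)]
tube_mouth [([244.1, 184.8], 0.64)]
sleeve_grip [([232.9, 185.6], 0.65)]
filter_mid [([255.0, 187.9], 0.55)]
filter_tip []
tray [([362.8, 251.8], 0.79)]
tape_roll [([250.1, 244.9], 0.85)]
timer [([292.3, 190.9], 0.9)]
marker [([181.3, 231.1], 0.77)]
top {'fx': 419.042407949965, 'fy': 419.042407949965, 'cx': 278.8972119461134, 'cy': 211.22649014345015, 'R': array([[ 2.41596823e-02, -9.99702873e-01,  3.23652631e-03],
       [-9.88538141e-01, -2.43722226e-02, -1.48991069e-01],
       [ 1.49025681e-01,  4.00147187e-04, -9.88833245e-01]]), 't': array([-0.16189375,  0.52134204,  0.95899323])}
station [([195.2, 217.7], 0.8)]
tube_mouth [([226.1, 212.0], 0.8)]
sleeve_grip [([216.3, 210.0], 0.54)]
filter_mid [([196.2, 278.9], 0.7), ([242.9, 211.5], 0.6
[... 189 characters left out ...]
r [([195.4, 277.4], 0.71)]
{'t': 1.0, 'q': array([-1.34197422e+00,  5.26597406e-02,  1.61288975e+00, -4.20324109e-06,
        1.47599510e+00, -1.18993792e-01]), 'dq': array([-0.00044639,  0.00056127, -0.00111515,  0.00216959,  0.00032627,
       -0.00103145]), 'effort': array([-4.84434004e-04, -3.93690920e+01, -3.70472610e+01, -1.95864968e-04,
        5.59871842e-04, -1.35491831e-07]), 'tool_pos': array([ 0.2130283 , -0.58756091,  0.23133469]), 'tool_rot': array([ 3.09415754e+00,  5.43590415e-01, -2.41892650e-06]), 'contact_force': array([ 0.04990021, -0.49030433,  0.25068635]), 'wrist_torque': array([-0.00860237, -0.01417198, -0.0349508 ]), 'grip_force': 0.0, 'opening': 0.08546703238540633}
```

```bash
cat > h.py <<'E'
from station import ctrl
import numpy as np, cv2
from scipy.spatial.transform import Rotation as Ro
def onz(c,p,z):
    k=ctrl.calibration(c);d=k["R"].T@np.array([(p[0]-k["cx"])/k["fx"],(p[1]-k["cy"])/k["fy"],1]);o=-k["R"].T@k["t"]
    return o+d*(z-o[2])/d[2]
def two(p,q):
    A=[];b=[]
    for c,x in(("scene",p),("top",q)):
        k=ctrl.calibration(c);M=np.array([[k["fx"],0,k["cx"]],[0,k["fy"],k["cy"]],[0,0,1]])@np.c_[k["R"],k["t"]]
        for i in(0,1):
            r=x[i]*M[2]-M[i];A.append(r[:3]);b.append(-r[3])
    return np.linalg.lstsq(np.array(A),np.array(b),rcond=None)[0]
def proj(c,X):
    k=ctrl.calibration(c);v=k["R"]@np.array(X)+k["t"];return k["fx"]*v[0]/v[2]+k["cx"],k["fy"]*v[1]/v[2]+k["cy"]
def tool(o=None):
    o=o or ctrl.get_obs();return o["tool_pos"],Ro.from_rotvec(o["tool_rot"]).as_matrix()
E
python3 - <<'E'
from h import *
np.set_printoptions(precision=4,suppress=True)
S=dict(station=([215.5,206.2],[195.2,217.7],0),mouth=([244.1,184.8],[226.1,212],.065),sleeve=([232.9,185.6],[216.3,210],.065),filt=([255,187.9],[242.9,211.5],.065),tray=([362.8,251.8],[352.2,234.9],0),tape=([250.1,244.9],[267.2,263.3],0),timer=([292.3,190.9],[254,157.1],0),marker=([181.3,231.1],[195.4,277.4],0))
for n,(p,q,z) in S.items(): print(n,onz("scene",p,z),onz("top",q,z),two(p,q))
print(tool()[1])
a=cv2.imread("pics/scene0.png");b=cv2.imread("pics/top0.png")
cv2.imwrite("pics/a.png",cv2.resize(a[120:320,120:460],(800,470)));cv2.imwrite("pics/b.png",cv2.resize(b[120:345,140:460],(800,562)))
E
```

```text
station [0.4947 0.0434 0.    ] [0.5098 0.0572 0.    ] [ 0.5119  0.0592 -0.0127]
mouth [ 0.5189 -0.0301  0.065 ] [ 0.5164 -0.0268  0.065 ] [ 0.5175 -0.0283  0.0651]
sleeve [ 0.5032 -0.0091  0.065 ] [ 0.5206 -0.0039  0.065 ] [ 0.5203 -0.0002  0.0557]
filt [ 0.517  -0.0617  0.065 ] [ 0.5186 -0.0657  0.065 ] [ 0.5174 -0.0642  0.0656]
tray [ 0.4822 -0.3387  0.    ] [ 0.4767 -0.3306  0.    ] [ 0.4785 -0.3346  0.0002]
tape [ 0.3961 -0.1232 -0.    ] [ 0.4024 -0.1238  0.    ] [ 0.4014 -0.1222 -0.0035]
timer [ 0.6558 -0.0865  0.    ] [ 0.6677 -0.0829  0.    ] [ 0.669  -0.0813 -0.0071]
marker [0.3693 0.0409 0.    ] [0.3643 0.0488 0.    ] [ 0.367   0.0457 -0.    ]
[[ 0.9401  0.3408  0.    ]
 [ 0.3408 -0.9401 -0.    ]
 [-0.      0.     -1.    ]]
```

View pics/a.png

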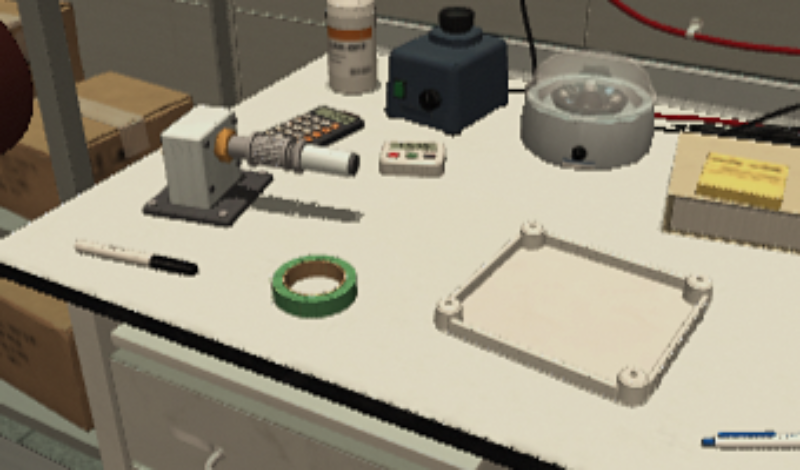

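View pics/b.png

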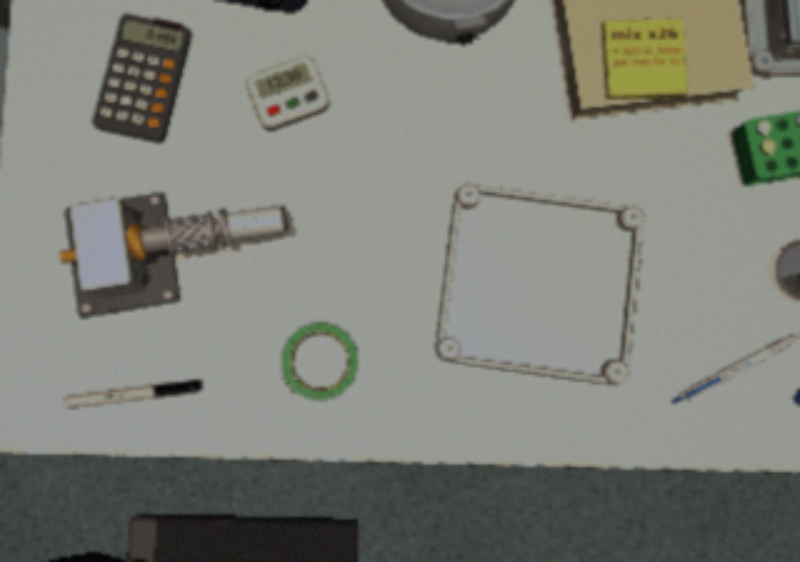

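The scene view shows the station at left, with the filter pointing right; the tape is in front, the timer behind and the tray at right. In the top crop the coupling axis runs from about (148,240) to (287,221), tilted roughly 8° towards +x. I'll zoom in on it to get the yaw.

```bash
python3 - <<'E'
import cv2
b=cv2.imread("pics/top0.png")
cv2.imwrite("pics/c.png",cv2.resize(b[190:250,160:262],None,fx=7.8,fy=7.8,interpolation=cv2.INTER_CUBIC))
E
```

```text
(no output)
```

View pics/c.png

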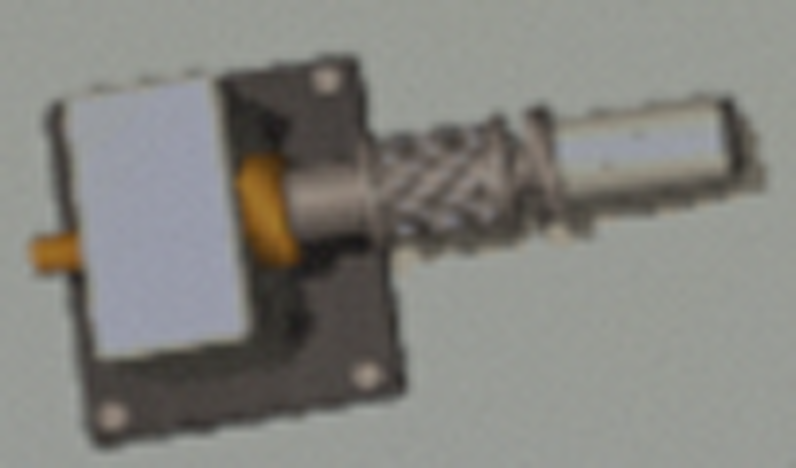

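The zoom shows the tube centre at about (325,201) and the barrel centre at (560,165) to (725,143) in the crop. The block's front edge has a slope of 0.135, so the yaw is about 9°.

```bash
cat >> h.py <<'E'
PSI=0.16
def need(x,y,z,psi=None):
    p,R=tool();psi=PSI if psi is None else psi
    d=R.T@(np.array([x,y,z])-p)/.025
    a=np.arctan2(R[1,1],R[0,1]);t=(a-psi+np.pi/2)%np.pi-np.pi/2
    print("units",d.round(2),"turn",round(t,3),"pos",p.round(4))
E
python3 - <<'E'
from h import *
P=[onz("top",(160+u/7.8,190+v/7.8),.065)[:2] for u,v in((325,201),(440,187),(560,165),(725,143))]
P=np.array(P);print(P);f=np.polyfit(P[:,1],P[:,0],1);print(f,np.arctan(-f[0]))
# block face edge at z=.09, plate right edge at z=.01
for z,a,b in((.09,(213,82),(247,333)),(.01,(355,62),(400,390))):
    A,B=[onz("top",(160+u/7.8,190+v/7.8),z)[:2] for u,v in(a,b)];d=A-B;print(A,B,(A+B)/2,np.arctan2(d[1],d[0]))
E
```

```text
[[ 0.50622693  0.02936065]
 [ 0.51126186 -0.00455244]
 [ 0.51874445 -0.0399041 ]
 [ 0.52657449 -0.08872678]]
[-0.1756326   0.51114327] 0.1738594017397349
[0.53693799 0.05903613] [0.46404197 0.04512578] [0.50048998 0.05208096] 0.18855768031248837
[0.55816921 0.03241386] [0.45491853 0.01321729] [0.50654387 0.02281557] 0.18382316107992291
```

Request:
carry_out --moves '[{"x": 1, "y": -0.93}, {"x": 1, "y": -0.93}, {"x": 1, "y": -0.93}, {"x": 1, "y": -0.93}, {"x": 1, "y": -0.93}, {"x": 1, "y": -0.93}, {"x": 1, "y": -0.93}, {"x": 1, "y": -0.93}]' --grip 85

```text
validation failed for argument at $.mo...
```

Request:
carry_out --moves '[{"x": 1, "y": -0.93}, {"x": 1, "y": -0.93}, {"x": 1, "y": -0.93}, {"x": 1, "y": -0.93}, {"x": 1, "y": -0.93}, {"x": 1, "y": -0.93}, {"x": 1, "y": -0.93}, {"x": 0, "y": 0}]'

```text
validation failed for argument at $.mo...
```

Request:
carry_out --moves '[{"turn": -0.14}, {"turn": -0.14}, {"turn": -0.14}, {"turn": -0.14}, {"turn": -0.14}, {"turn": -0.14}, {"turn": -0.14}, {"turn": -0.14}]'

```text
validation failed for argument at $.mo...
```

Request:
carry_out --moves '[{"x": 1, "y": -0.93, "z": 0, "turn": 0}, {"x": 1, "y": -0.93, "z": 0, "turn": 0}, {"x": 1, "y": -0.93, "z": 0, "turn": 0}, {"x": 1, "y": -0.93, "z": 0, "turn": 0}, {"x": 1, "y": -0.93, "z": 0, "turn": 0}, {"x": 1, "y": -0.93, "z": 0, "turn": 0}, {"x": 1, "y": -0.93, "z": 0, "turn": 0}, {"x": 1, "y": -0.93, "z": 0, "turn": 0}]' --grip 85

```text
t: 1.8
tool_pos: [0.3381, -0.3433, 0.2315]
tool_rot: [3.094, 0.543, 0.001]
contact_force: [0.5, 0.1, -0.1]
opening: 0.0851
grip_force: 0.0
```

Request:
carry_out --moves '[{"x": 1, "y": -0.93, "z": 0, "turn": 0}, {"x": 1, "y": -0.93, "z": 0, "turn": 0}, {"x": 1, "y": -0.93, "z": 0, "turn": 0}, {"x": 1, "y": -0.93, "z": 0, "turn": 0}, {"x": 1, "y": -0.93, "z": 0, "turn": 0}, {"x": 1, "y": -0.93, "z": 0, "turn": 0}, {"x": 1, "y": -0.93, "z": 0, "turn": 0}, {"x": 1, "y": -0.93, "z": 0, "turn": 0}]'

```text
t: 2.6
tool_pos: [0.4628, -0.1002, 0.2315]
tool_rot: [3.094, 0.544, 0.001]
contact_force: [0.3, 0.2, 0.5]
opening: 0.085
grip_force: 0.0
```

Request:
carry_out --moves '[{"x": 0, "y": 0, "z": 0, "turn": -0.14}, {"x": 0, "y": 0, "z": 0, "turn": -0.14}, {"x": 0, "y": 0, "z": 0, "turn": -0.14}, {"x": 0, "y": 0, "z": 0, "turn": -0.14}, {"x": 0, "y": 0, "z": 0, "turn": -0.14}, {"x": 0, "y": 0, "z": 0, "turn": -0.14}, {"x": 0, "y": 0, "z": 0, "turn": -0.14}, {"x": 0, "y": 0, "z": 0, "turn": -0.14}]'

```text
t: 3.4
tool_pos: [0.4623, -0.1015, 0.2314]
tool_rot: [2.327, 2.111, 0.0]
contact_force: [-0.4, -0.6, 0.2]
opening: 0.085
grip_force: 0.0
```

```bash
sed -i 's/PSI=0.16/PSI=0.175/' h.py; python3 -c "
from h import *
need(.5115,-.005,.12)"
```

```text
units [4.03 1.58 4.46] turn -0.272 pos [ 0.4623 -0.1015  0.2314]
```

Request:
carry_out --moves '[{"x": 0, "y": 0, "z": 0, "turn": -0.136}, {"x": 0, "y": 0, "z": 0, "turn": -0.136}, {"x": 0.7, "y": 0.52, "z": 0.5, "turn": 0}, {"x": 0.7, "y": 0.52, "z": 0.5, "turn": 0}, {"x": 0.7, "y": 0.52, "z": 0.5, "turn": 0}, {"x": 0.7, "y": 0.52, "z": 0.5, "turn": 0}, {"x": 0.66, "y": 0.53, "z": 0.5, "turn": 0}, {"x": 0, "y": 0, "z": 0, "turn": 0}]'

```text
t: 4.2
tool_pos: [0.5114, -0.0035, 0.1668]
tool_rot: [-2.021, -2.401, 0.002]
contact_force: [0.0, -0.5, -0.7]
opening: 0.085
grip_force: 0.0
```

```bash
python3 - <<'E'
from h import *
need(.5115,-.005,.12)
p,R=tool()
ims=[]
for c in("scene","top"):
    im=ctrl.get_image(c)[:,:,::-1].copy();ims.append(im)
    for q in("sleeve_grip","filter_mid","tube_mouth"):
        r=ctrl.mark_of(c,q);print(c,q,[(x["pixel"],round(x["confidence"],2),onz(c,x["pixel"],.065).round(4)) for x in r[:2]])
a=cv2.resize(ims[0][130:240,180:300],(600,550));b=cv2.resize(ims[1][170:280,160:280],(600,550))
cv2.imwrite("pics/d.png",cv2.resize(np.hstack([a,b]),(800,367)))
E
```

```text
units [-0.06  0.    1.87] turn -0.003 pos [ 0.5114 -0.0035  0.1668]
scene sleeve_grip [([234.6, 186.8], 0.55, array([ 0.4998, -0.0163,  0.065 ]))]
scene filter_mid [([256.7, 189.1], 0.88, array([ 0.5136, -0.0685,  0.065 ]))]
scene tube_mouth [([244.9, 183.8], 0.63, array([ 0.5243, -0.0287,  0.065 ]))]
top sleeve_grip []
top filter_mid [([243.3, 208.2], 0.79, array([ 0.5263, -0.0663,  0.065 ]))]
top tube_mouth [([225.1, 210.7], 0.8, array([ 0.5194, -0.0243,  0.065 ])), ([265.2, 266.7], 0.7, array([ 0.3929, -0.1211,  0.065 ]))]
```

View pics/d.png

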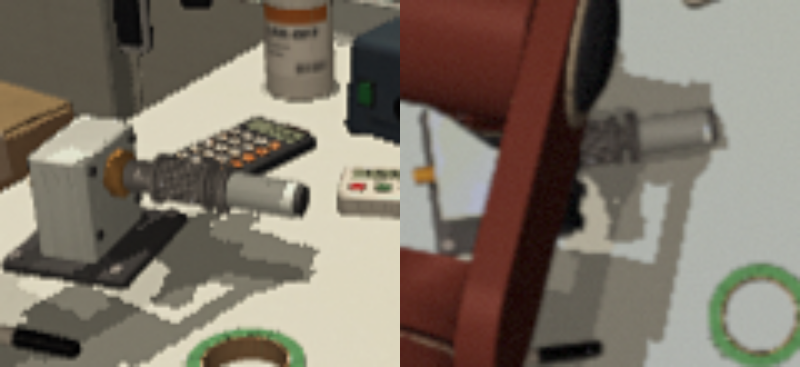

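The scene view shows the coupling unobstructed, with the filter cap at about (300,197) in the crop. The top view has the arm over the sleeve, and the filter matches the estimate. I'll descend onto the sleeve.

Request:
carry_out --moves '[{"x": -0.06, "y": 0, "z": 0.9, "turn": 0}, {"x": 0, "y": 0, "z": 0.9, "turn": 0}, {"x": 0, "y": 0, "z": 0.9, "turn": 0}, {"x": 0, "y": 0, "z": 0.9, "turn": 0}, {"x": 0, "y": 0, "z": 0.8, "turn": 0}, {"x": 0, "y": 0, "z": 0.55, "turn": 0}, {"x": 0, "y": 0, "z": 0, "turn": 0}, {"x": 0, "y": 0, "z": 0, "turn": 0}]'

```text
t: 5.4
tool_pos: [0.5127, -0.007, 0.0456]
tool_rot: [2.026, 2.4, 0.001]
contact_force: [0.7, 0.8, -0.4]
opening: 0.0848
grip_force: 0.0
```

Request:
carry_out --moves '[{"x": 0, "y": 0, "z": 0, "turn": 0}, {"x": 0, "y": 0, "z": 0, "turn": 0}, {"x": 0, "y": 0, "z": 0, "turn": 0}, {"x": 0, "y": 0, "z": 0, "turn": 0}, {"x": 0, "y": 0, "z": 0, "turn": 0}, {"x": 0, "y": 0, "z": 0, "turn": 0}, {"x": 0, "y": 0, "z": 0, "turn": 0}, {"x": 0, "y": 0, "z": 0, "turn": 0}]' --grip 39 --newtons 20

```text
t: 6.2
tool_pos: [0.5123, -0.0067, 0.045]
tool_rot: [-2.026, -2.401, 0.0]
contact_force: [-0.5, 0.1, -0.0]
opening: 0.0391
grip_force: 0.0
```

```bash
python3 - <<'E'
from h import *
need(.5115,-.005,.042)
a=ctrl.get_image("scene")[:,:,::-1];b=ctrl.get_image("top")[:,:,::-1]
a=cv2.resize(a[130:240,180:300],(600,550));b=cv2.resize(b[170:280,160:280],(600,550))
cv2.imwrite("pics/e.png",cv2.resize(np.hstack([a,b]),(800,367)))
E
```

```text
units [ 0.07 -0.02  0.12] turn -0.006 pos [ 0.5123 -0.0067  0.045 ]
```

View pics/e.png

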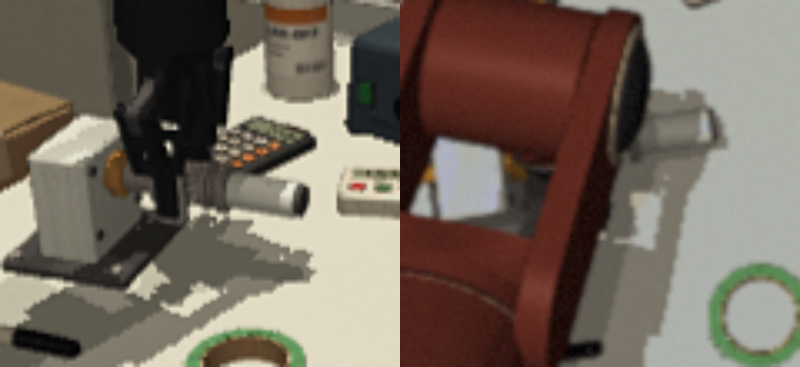

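The scene view shows the near finger across the middle of the sleeve, at about (168,180) in the crop, with the collar and barrel clear to its right. I'll close on it.

Request:
carry_out --moves '[{"x": 0.04, "y": 0, "z": 0.1, "turn": 0}, {"x": 0, "y": 0, "z": 0, "turn": 0}, {"x": 0, "y": 0, "z": 0, "turn": 0}, {"x": 0, "y": 0, "z": 0, "turn": 0}, {"x": 0, "y": 0, "z": 0, "turn": 0}, {"x": 0, "y": 0, "z": 0, "turn": 0}, {"x": 0, "y": 0, "z": 0, "turn": 0}, {"x": 0, "y": 0, "z": 0, "turn": 0}]' --grip 20 --newtons 30

```text
t: 7.1
tool_pos: [0.515, -0.0061, 0.0448]
tool_rot: [2.021, 2.398, 0.005]
contact_force: [3.7, 0.1, 4.8]
opening: 0.0297
grip_force: 29.9
```

Request:
carry_out --moves '[{"x": 0, "y": 0.1, "z": -0.1, "turn": 0}, {"x": 0, "y": 0, "z": 0, "turn": 0}, {"x": 0.04, "y": 0, "z": 0, "turn": 0}, {"x": 0.04, "y": 0, "z": 0, "turn": 0}, {"x": 0, "y": 0, "z": 0, "turn": 0}, {"x": 0, "y": 0, "z": 0, "turn": 0}, {"x": 0, "y": 0, "z": 0, "turn": 0}, {"x": 0, "y": 0, "z": 0, "turn": 0}]'

```text
t: 7.9
tool_pos: [0.5144, -0.0036, 0.0449]
tool_rot: [2.025, 2.401, 0.0]
contact_force: [3.6, -3.9, -3.7]
opening: 0.0294
grip_force: 31.2
```

```bash
cat >> h.py <<'E'
U=np.array([-np.sin(PSI),np.cos(PSI)])
def st():
    L=[]
    for i in range(4):
        L.append(ctrl.look_for("scene" if i%2 else "top","filter_mid")[:1]); 
    o=ctrl.get_obs();F=o["contact_force"];p=o["tool_pos"]
    print("s",round((p[:2]-[.515,-.0061])@U*1000,2),"Fy",round(F[:2]@U,2),"Fx",round(F[:2]@[U[1],-U[0]],2),"Fz",F[2].round(1),"t",o["t"])
    for r in L[:2]: print([(np.round(x["rect"],1),round(x["confidence"],2)) for x in r])
E
python3 -c "
from h import *
st()"
```

```text
s 2.59 Fy -3.74 Fx 2.83 Fz -3.5 t 8.1
[(array([227.9, 202.2,  25. ,  17.2]), 0.5)]
[(array([242.9, 178.5,  30.1,  16.9]), 0.72)]
```

Request:
carry_out --moves '[{"x": 0.03, "y": 0, "z": 0.05, "turn": 0}, {"x": 0.03, "y": 0, "z": 0, "turn": 0}, {"x": 0, "y": 0, "z": 0, "turn": 0}, {"x": 0, "y": 0, "z": 0, "turn": 0}, {"x": 0, "y": 0, "z": 0, "turn": 0}, {"x": 0, "y": 0, "z": 0, "turn": 0}, {"x": 0, "y": 0, "z": 0, "turn": 0}, {"x": 0, "y": 0, "z": 0, "turn": 0}]'

```text
t: 8.9
tool_pos: [0.5143, -0.0024, 0.0448]
tool_rot: [2.025, 2.401, -0.001]
contact_force: [-2.0, -3.7, 5.0]
opening: 0.0302
grip_force: 32.0
```

```bash
python3 -c "
from h import *
st()"
```

```text
s 3.79 Fy -4.67 Fx -2.11 Fz 4.4 t 9.1
[(array([227.9, 202.2,  25. ,  17.2]), 0.5)]
[(array([242.9, 178.5,  30.1,  16.9]), 0.72)]
```

```bash
python3 - <<'E'
s=open('h.py').read()
a=s.index("    L=[]");b=s.index("    o=ctrl.get_obs();F=")
s=s[:a]+'''    L=[]
    for c in("top","scene"):
        ctrl.get_image(c);L.append(ctrl.look_for(c,"filter_mid")[:1])
'''+s[b:]
open('h.py','w').write(s)
E
python3 -c "
from h import *
st()"
```

```text
s 3.77 Fy -4.57 Fx -2.66 Fz 4.0 t 9.3
[(array([226.6, 203.4,  26.4,  16.7]), 0.82)]
[(array([242.4, 179.1,  33.9,  16.9]), 0.55)]
```

Request:
carry_out --moves '[{"x": 0.02, "y": 0, "z": 0, "turn": 0}, {"x": 0.02, "y": 0, "z": 0, "turn": 0}, {"x": 0, "y": 0, "z": 0, "turn": 0}, {"x": 0, "y": 0, "z": 0, "turn": 0}, {"x": 0, "y": 0, "z": 0, "turn": 0}, {"x": 0, "y": 0, "z": 0, "turn": 0}, {"x": 0, "y": 0, "z": 0, "turn": 0}, {"x": 0, "y": 0, "z": 0, "turn": 0}]'

```text
t: 10.1
tool_pos: [0.514, -0.0015, 0.0448]
tool_rot: [2.025, 2.401, -0.002]
contact_force: [-0.7, -5.4, 3.7]
opening: 0.0297
grip_force: 32.0
```

```bash
python3 -c "
from h import *
st()"
```

```text
s 4.73 Fy -4.99 Fx -2.51 Fz 4.3 t 10.3
[]
[(array([240.4, 179.5,  33.2,  16.3]), 0.72)]
```

Request:
carry_out --moves '[{"x": 0.02, "y": 0, "z": 0, "turn": 0}, {"x": 0.02, "y": 0, "z": 0, "turn": 0}, {"x": 0, "y": 0, "z": 0, "turn": 0}, {"x": 0, "y": 0, "z": 0, "turn": 0}, {"x": 0, "y": 0, "z": 0, "turn": 0}, {"x": 0, "y": 0, "z": 0, "turn": 0}, {"x": 0, "y": 0, "z": 0, "turn": 0}, {"x": 0, "y": 0, "z": 0, "turn": 0}]'

```text
t: 11.1
tool_pos: [0.5139, -0.0006, 0.0448]
tool_rot: [2.025, 2.401, -0.002]
contact_force: [-1.8, -5.7, 4.9]
opening: 0.03
grip_force: 32.1
```

```bash
python3 -c "
from h import *
st()"
```

```text
s 5.63 Fy -4.61 Fx -2.05 Fz 4.6 t 11.3
[(array([228.2, 203.2,  26.8,  15.5]), 0.55)]
[(array([243.4, 178.6,  30. ,  18.1]), 0.87)]
```

Request:
carry_out --moves '[{"x": 0.02, "y": 0, "z": 0, "turn": 0}, {"x": 0.02, "y": 0, "z": 0, "turn": 0}, {"x": 0, "y": 0, "z": 0, "turn": 0}, {"x": 0, "y": 0, "z": 0, "turn": 0}, {"x": 0, "y": 0, "z": 0, "turn": 0}, {"x": 0, "y": 0, "z": 0, "turn": 0}, {"x": 0, "y": 0, "z": 0, "turn": 0}, {"x": 0, "y": 0, "z": 0, "turn": 0}]'

```text
t: 12.1
tool_pos: [0.5137, 0.0004, 0.0448]
tool_rot: [2.025, 2.401, -0.002]
contact_force: [-1.5, -5.7, 3.8]
opening: 0.0298
grip_force: 32.1
```

```bash
python3 -c "
from h import *
st()"
```

```text
s 6.6 Fy -5.94 Fx -1.52 Fz 5.3 t 12.3
[(array([225.4, 202.3,  29.3,  15.9]), 0.84)]
[(array([242.7, 182.9,  31.8,  12.4]), 0.62)]
```

Request:
carry_out --moves '[{"x": 0.02, "y": 0, "z": 0, "turn": 0}, {"x": 0.02, "y": 0, "z": 0, "turn": 0}, {"x": 0, "y": 0, "z": 0, "turn": 0}, {"x": 0, "y": 0, "z": 0, "turn": 0}, {"x": 0, "y": 0, "z": 0, "turn": 0}, {"x": 0, "y": 0, "z": 0, "turn": 0}, {"x": 0, "y": 0, "z": 0, "turn": 0}, {"x": 0, "y": 0, "z": 0, "turn": 0}]'

```text
t: 13.1
tool_pos: [0.5135, 0.0013, 0.0448]
tool_rot: [2.025, 2.401, -0.002]
contact_force: [-1.0, -6.3, 4.1]
opening: 0.0298
grip_force: 32.1
```

```bash
python3 -c "
from h import *
st()"
```

```text
s 7.58 Fy -4.96 Fx -3.15 Fz 5.4 t 13.3
[(array([228.8, 201.3,  25.4,  19.7]), 0.78)]
[(array([238.8, 178.7,  35.2,  15.3]), 0.79)]
```

Request:
carry_out --moves '[{"x": 0.02, "y": 0, "z": 0, "turn": 0}, {"x": 0.02, "y": 0, "z": 0, "turn": 0}, {"x": 0, "y": 0, "z": 0, "turn": 0}, {"x": 0, "y": 0, "z": 0, "turn": 0}, {"x": 0, "y": 0, "z": 0, "turn": 0}, {"x": 0, "y": 0, "z": 0, "turn": 0}, {"x": 0, "y": 0, "z": 0, "turn": 0}, {"x": 0, "y": 0, "z": 0, "turn": 0}]'

```text
t: 14.1
tool_pos: [0.5133, 0.0022, 0.0448]
tool_rot: [2.025, 2.401, -0.002]
contact_force: [-1.4, -6.5, 5.1]
opening: 0.03
grip_force: 32.1
```

```bash
python3 -c "
from h import *
st()"
```

```text
s 8.5 Fy -6.34 Fx -3.06 Fz 4.6 t 14.3
[(array([225.2, 205.6,  29.1,  13.3]), 0.71)]
[(array([244.7, 177.2,  29.8,  20. ]), 0.61)]
```

Request:
carry_out --moves '[{"x": 0.02, "y": 0, "z": 0, "turn": 0}, {"x": 0.02, "y": 0, "z": 0, "turn": 0}, {"x": 0, "y": 0, "z": 0, "turn": 0}, {"x": 0, "y": 0, "z": 0, "turn": 0}, {"x": 0, "y": 0, "z": 0, "turn": 0}, {"x": 0, "y": 0, "z": 0, "turn": 0}, {"x": 0, "y": 0, "z": 0, "turn": 0}, {"x": 0, "y": 0, "z": 0, "turn": 0}]'

```text
t: 15.1
tool_pos: [0.5132, 0.0032, 0.0448]
tool_rot: [2.025, 2.401, -0.003]
contact_force: [-1.0, -6.6, 5.2]
opening: 0.0294
grip_force: 32.1
```

```bash
python3 -c "
from h import *
st()"
```

```text
s 9.48 Fy -6.32 Fx -1.85 Fz 5.1 t 15.3
[(array([224.6, 201.3,  32.2,  17.7]), 0.85)]
[(array([242.7, 176.5,  30.5,  20.7]), 0.77)]
```

Request:
carry_out --moves '[{"x": 0.02, "y": 0, "z": 0, "turn": 0}, {"x": 0.02, "y": 0, "z": 0, "turn": 0}, {"x": 0, "y": 0, "z": 0, "turn": 0}, {"x": 0, "y": 0, "z": 0, "turn": 0}, {"x": 0, "y": 0, "z": 0, "turn": 0}, {"x": 0, "y": 0, "z": 0, "turn": 0}, {"x": 0, "y": 0, "z": 0, "turn": 0}, {"x": 0, "y": 0, "z": 0, "turn": 0}]'

```text
t: 16.1
tool_pos: [0.513, 0.0041, 0.0448]
tool_rot: [2.025, 2.401, -0.003]
contact_force: [-1.0, -6.9, 4.8]
opening: 0.0296
grip_force: 32.1
```

```bash
python3 -c "
from h import *
st()"
```

```text
s 10.43 Fy -5.67 Fx -2.8 Fz 3.8 t 16.3
[(array([226.3, 203.1,  29.8,  15.8]), 0.79)]
[(array([242. , 181.7,  29.4,  13.9]), 0.56)]
```

Request:
carry_out --moves '[{"x": 0.02, "y": 0, "z": 0, "turn": 0}, {"x": 0.02, "y": 0, "z": 0, "turn": 0}, {"x": 0, "y": 0, "z": 0, "turn": 0}, {"x": 0, "y": 0, "z": 0, "turn": 0}, {"x": 0, "y": 0, "z": 0, "turn": 0}, {"x": 0, "y": 0, "z": 0, "turn": 0}, {"x": 0, "y": 0, "z": 0, "turn": 0}, {"x": 0, "y": 0, "z": 0, "turn": 0}]'

```text
t: 17.1
tool_pos: [0.5128, 0.005, 0.0448]
tool_rot: [2.025, 2.401, -0.003]
contact_force: [-1.6, -6.8, 5.6]
opening: 0.0296
grip_force: 32.1
```

```bash
python3 -c "
from h import *
st()"
```

```text
s 11.36 Fy -7.04 Fx -2.86 Fz 4.7 t 17.3
[(array([227.2, 204. ,  28.7,  12.7]), 0.8)]
[(array([243.1, 179.1,  30.1,  16.8]), 0.58)]
```

Request:
carry_out --moves '[{"x": 0.02, "y": 0, "z": 0, "turn": 0}, {"x": 0.02, "y": 0, "z": 0, "turn": 0}, {"x": 0, "y": 0, "z": 0, "turn": 0}, {"x": 0, "y": 0, "z": 0, "turn": 0}, {"x": 0, "y": 0, "z": 0, "turn": 0}, {"x": 0, "y": 0, "z": 0, "turn": 0}, {"x": 0, "y": 0, "z": 0, "turn": 0}, {"x": 0, "y": 0, "z": 0, "turn": 0}]'

```text
t: 18.1
tool_pos: [0.5126, 0.006, 0.0448]
tool_rot: [2.025, 2.401, -0.003]
contact_force: [-1.8, -6.9, 4.2]
opening: 0.0298
grip_force: 32.1
```

```bash
python3 -c "
from h import *
st()"
```

```text
s 12.35 Fy -6.3 Fx -3.47 Fz 4.7 t 18.3
[(array([225.8, 202.3,  31. ,  15.4]), 0.59)]
[(array([244.3, 177.8,  28.9,  18.6]), 0.54)]
```

Request:
carry_out --moves '[{"x": 0.02, "y": 0, "z": 0, "turn": 0}, {"x": 0.02, "y": 0, "z": 0, "turn": 0}, {"x": 0, "y": 0, "z": 0, "turn": 0}, {"x": 0, "y": 0, "z": 0, "turn": 0}, {"x": 0, "y": 0, "z": 0, "turn": 0}, {"x": 0, "y": 0, "z": 0, "turn": 0}, {"x": 0, "y": 0, "z": 0, "turn": 0}, {"x": 0, "y": 0, "z": 0, "turn": 0}]'

```text
t: 19.1
tool_pos: [0.5124, 0.0071, 0.0448]
tool_rot: [2.025, 2.401, -0.003]
contact_force: [-1.5, -6.6, 5.8]
opening: 0.0296
grip_force: 32.1
```

```bash
python3 -c "
from h import *
st()"
```

```text
s 13.41 Fy -6.27 Fx -2.0 Fz 5.2 t 19.3
[(array([226. , 202.7,  37.1,  13.5]), 0.65)]
[(array([243. , 182.1,  35.4,  13.6]), 0.75)]
```

```bash
python3 - <<'E'
from h import *
a=ctrl.get_image("scene")[:,:,::-1];b=ctrl.get_image("top")[:,:,::-1]
for c in("scene","top"):
    r=ctrl.mark_of(c,"filter_mid");print(c,[(x["pixel"],onz(c,x["pixel"],.065).round(4)) for x in r[:1]])
a=cv2.resize(a[130:240,180:300],(600,550));b=cv2.resize(b[170:280,160:280],(600,550))
cv2.imwrite("pics/f.png",cv2.resize(np.hstack([a,b]),(800,367)))
E
```

```text
scene [([267.1, 189.9], array([ 0.5212, -0.0919,  0.065 ]))]
top [([250.6, 209.9], array([ 0.5228, -0.0834,  0.065 ]))]
```

View pics/f.png

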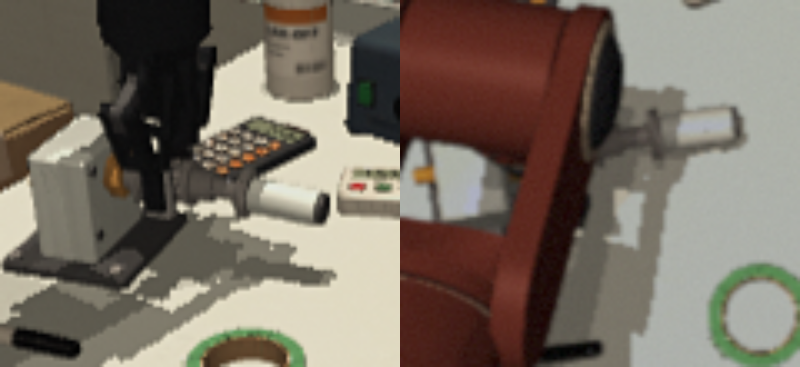

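The pictures show the filter sprung out: a dark gap now shows between sleeve and collar, and the cap has moved to about (320,207) in the scene crop. The force stayed near 6 N, well short of the stop. I'll let go so the sleeve snaps forward.

Request:
carry_out --moves '[{"x": 0, "y": 0, "z": 0, "turn": 0}, {"x": 0, "y": 0, "z": 0, "turn": 0}, {"x": 0, "y": 0, "z": 0, "turn": 0}, {"x": 0, "y": 0, "z": 0, "turn": 0}, {"x": 0, "y": 0, "z": 0, "turn": 0}, {"x": 0, "y": 0, "z": 0, "turn": 0}, {"x": 0, "y": 0, "z": 0, "turn": 0}, {"x": 0, "y": 0, "z": 0, "turn": 0}]' --grip 62

```text
t: 20.3
tool_pos: [0.5123, 0.008, 0.0438]
tool_rot: [-2.026, -2.401, -0.0]
contact_force: [0.3, -0.8, 0.4]
opening: 0.062
grip_force: 0.0
```

Request:
carry_out --moves '[{"x": -0.4, "y": 0, "z": 0, "turn": 0}, {"x": -0.6, "y": 0, "z": 0, "turn": 0}, {"x": -0.6, "y": 0, "z": 0, "turn": 0}, {"x": -0.6, "y": 0, "z": 0, "turn": 0}, {"x": -0.6, "y": 0, "z": 0, "turn": 0}, {"x": -0.4, "y": 0, "z": 0, "turn": 0}, {"x": -0.2, "y": 0, "z": 0, "turn": 0}, {"x": 0, "y": 0, "z": 0, "turn": 0}]'

```text
t: 21.1
tool_pos: [0.5267, -0.0765, 0.0438]
tool_rot: [-2.027, -2.4, -0.0]
contact_force: [-0.3, -0.5, -0.8]
opening: 0.0618
grip_force: 0.0
```

```bash
python3 - <<'E'
from h import *
need(.5275,-.082,.045)
a=ctrl.get_image("scene")[:,:,::-1];b=ctrl.get_image("top")[:,:,::-1]
a=cv2.resize(a[130:240,180:300],(600,550));b=cv2.resize(b[170:280,160:280],(600,550))
cv2.imwrite("pics/g.png",cv2.resize(np.hstack([a,b]),(800,367)))
for q in("filter_mid","sleeve_grip"):
  for c in("scene","top"):
    r=ctrl.mark_of(c,q);print(c,[(x["pixel"],onz(c,x["pixel"],.065).round(4)) for x in r[:1]])
E
```

```text
units [-0.22 -0.01 -0.05] turn -0.007 pos [ 0.5267 -0.0765  0.0438]
scene [([262.0, 188.9], array([ 0.5201, -0.0788,  0.065 ]))]
top []
scene [([235.1, 185.6], array([ 0.5056, -0.0137,  0.065 ]))]
top [([214.4, 216.1], array([ 5.062e-01, -1.000e-04,  6.500e-02]))]
```

View pics/g.png

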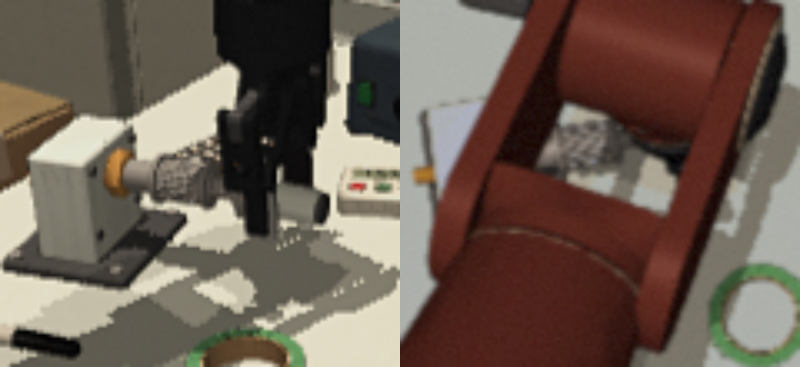

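The sleeve is back forward and the finger is near the collar end of the barrel, at about (255,190) in the scene crop. I'll shift outward slightly and grip.

Request:
carry_out --moves '[{"x": -0.3, "y": 0, "z": -0.04, "turn": 0}, {"x": 0, "y": 0, "z": 0, "turn": 0}, {"x": 0, "y": 0, "z": 0, "turn": 0}, {"x": 0, "y": 0, "z": 0, "turn": 0}, {"x": 0, "y": 0, "z": 0, "turn": 0}, {"x": 0, "y": 0, "z": 0, "turn": 0}, {"x": 0, "y": 0, "z": 0, "turn": 0}, {"x": 0, "y": 0, "z": 0, "turn": 0}]' --grip 40

```text
t: 22.2
tool_pos: [0.5279, -0.0832, 0.0448]
tool_rot: [-2.026, -2.401, 0.0]
contact_force: [0.2, -0.7, 0.6]
opening: 0.0398
grip_force: 0.0
```

Request:
carry_out --moves '[{"x": 0, "y": 0, "z": 0, "turn": 0}, {"x": 0, "y": 0, "z": 0, "turn": 0}, {"x": 0, "y": 0, "z": 0, "turn": 0}, {"x": 0, "y": 0, "z": 0, "turn": 0}, {"x": 0, "y": 0, "z": 0, "turn": 0}, {"x": 0, "y": 0, "z": 0, "turn": 0}, {"x": 0, "y": 0, "z": 0, "turn": 0}, {"x": 0, "y": 0, "z": 0, "turn": 0}]' --grip 15 --newtons 35

```text
t: 23.0
tool_pos: [0.528, -0.0832, 0.0449]
tool_rot: [2.026, 2.401, 0.0]
contact_force: [1.2, 0.1, 0.9]
opening: 0.025
grip_force: 34.3
```

Request:
carry_out --moves '[{"x": -0.1, "y": 0, "z": 0, "turn": 0}, {"x": -0.1, "y": 0, "z": 0, "turn": 0}, {"x": -0.1, "y": 0, "z": 0, "turn": 0}, {"x": -0.1, "y": 0, "z": 0, "turn": 0}, {"x": -0.1, "y": 0, "z": 0, "turn": 0}, {"x": 0, "y": 0, "z": 0, "turn": 0}, {"x": 0, "y": 0, "z": 0, "turn": 0}, {"x": 0, "y": 0, "z": 0, "turn": 0}]'

```text
t: 23.8
tool_pos: [0.5297, -0.0955, 0.0446]
tool_rot: [-2.026, -2.401, 0.001]
contact_force: [-0.2, 0.2, -0.9]
opening: 0.0248
grip_force: 34.4
```

Request:
carry_out --moves '[{"x": -0.25, "y": 0, "z": 0, "turn": 0}, {"x": -0.25, "y": 0, "z": 0, "turn": 0}, {"x": -0.25, "y": 0, "z": 0, "turn": 0}, {"x": -0.25, "y": 0, "z": 0, "turn": 0}, {"x": -0.3, "y": 0, "z": 0, "turn": 0}, {"x": -0.3, "y": 0, "z": 0, "turn": 0}, {"x": -0.2, "y": 0, "z": 0, "turn": 0}, {"x": 0, "y": 0, "z": 0, "turn": 0}]'

```text
t: 24.6
tool_pos: [0.5377, -0.1407, 0.0449]
tool_rot: [2.027, 2.4, 0.0]
contact_force: [-0.3, -0.1, -1.1]
opening: 0.0248
grip_force: 34.4
```

```bash
python3 - <<'E'
from h import *
need(.478,-.333,.1)
a=ctrl.get_image("scene")[:,:,::-1];b=ctrl.get_image("top")[:,:,::-1]
a=cv2.resize(a[130:295,200:420],(400,300));b=cv2.resize(b[150:315,180:400],(400,300))
cv2.imwrite("pics/i.png",np.hstack([a,b]))
E
```

```text
units [-7.19 -3.64 -2.2 ] turn -0.007 pos [ 0.5377 -0.1407  0.0449]
```

View pics/i.png

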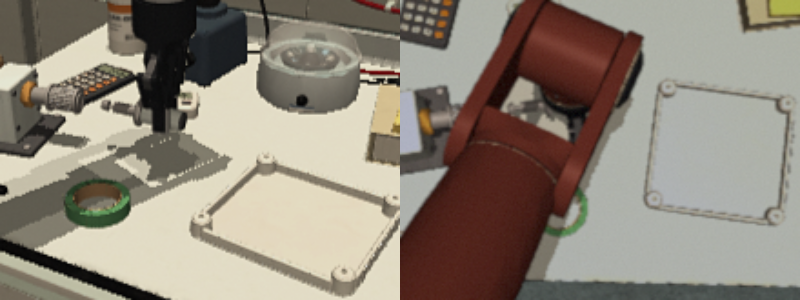

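The filter is fully out and held level at about (140,112) in the scene crop, clear of the coupling; the tray is free. I'll carry it over.

Request:
carry_out --moves '[{"x": -0.4, "y": -0.1, "z": -0.5, "turn": 0}, {"x": -0.76, "y": -0.35, "z": -0.5, "turn": 0}, {"x": -0.8, "y": -0.37, "z": 0, "turn": 0}, {"x": -0.8, "y": -0.37, "z": 0, "turn": 0}, {"x": -0.8, "y": -0.37, "z": 0, "turn": 0}, {"x": -0.8, "y": -0.37, "z": 0, "turn": 0}, {"x": -0.8, "y": -0.37, "z": 0, "turn": 0}, {"x": -0.8, "y": -0.37, "z": 0, "turn": 0}]'

```text
t: 25.5
tool_pos: [0.4967, -0.2995, 0.071]
tool_rot: [2.025, 2.4, -0.0]
contact_force: [-0.1, 0.2, -0.8]
opening: 0.0248
grip_force: 34.5
```

Request:
carry_out --moves '[{"x": -0.8, "y": -0.37, "z": 0, "turn": 0}, {"x": -0.7, "y": -0.37, "z": 0, "turn": 0}, {"x": -0.5, "y": -0.31, "z": 0, "turn": 0}, {"x": 0, "y": 0, "z": 0, "turn": 0}, {"x": 0, "y": 0, "z": 0.4, "turn": 0}, {"x": 0, "y": 0, "z": 0.4, "turn": 0}, {"x": 0, "y": 0, "z": 0.4, "turn": 0}, {"x": 0, "y": 0, "z": 0, "turn": 0}]'

```text
t: 26.3
tool_pos: [0.4781, -0.3496, 0.0368]
tool_rot: [-2.022, -2.398, -0.001]
contact_force: [0.1, -0.1, -1.5]
opening: 0.0249
grip_force: 34.5
```

```bash
python3 - <<'E'
from h import *
need(.482,-.358,.006)
a=ctrl.get_image("scene")[:,:,::-1];b=ctrl.get_image("top")[:,:,::-1]
a=cv2.resize(a[130:295,240:460],(400,300));b=cv2.resize(b[150:315,230:450],(400,300))
cv2.imwrite("pics/j.png",np.hstack([a,b]))
E
```

```text
units [-0.36  0.1   1.23] turn -0.005 pos [ 0.4781 -0.3496  0.0368]
```

View pics/j.png

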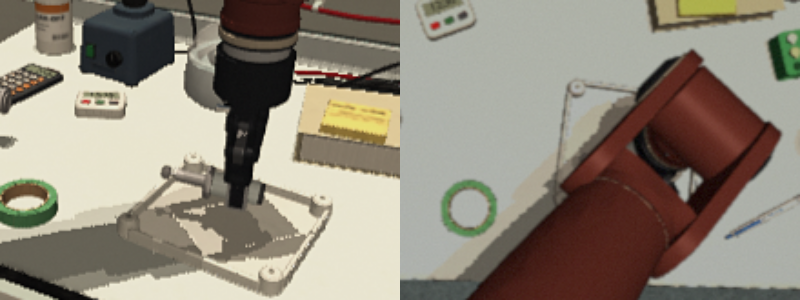

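The filter is above the tray, with the nipple towards the near wall at about (165,172) in the scene crop. I'll shift 9 mm outward and lower it.

Request:
carry_out --moves '[{"x": -0.36, "y": 0.1, "z": 0, "turn": 0}, {"x": 0, "y": 0, "z": 0.3, "turn": 0}, {"x": 0, "y": 0, "z": 0.3, "turn": 0}, {"x": 0, "y": 0, "z": 0.25, "turn": 0}, {"x": 0, "y": 0, "z": 0.2, "turn": 0}, {"x": 0, "y": 0, "z": 0.1, "turn": 0}, {"x": 0, "y": 0, "z": 0, "turn": 0}, {"x": 0, "y": 0, "z": 0, "turn": 0}]'

```text
t: 27.2
tool_pos: [0.4834, -0.3602, 0.0111]
tool_rot: [2.026, 2.401, -0.0]
contact_force: [0.3, -0.2, -0.9]
opening: 0.0248
grip_force: 34.5
```

Request:
carry_out --moves '[{"x": 0, "y": 0, "z": 0.1, "turn": 0}, {"x": 0, "y": 0, "z": 0.08, "turn": 0}, {"x": 0, "y": 0, "z": 0.08, "turn": 0}, {"x": 0, "y": 0, "z": 0, "turn": 0}, {"x": 0, "y": 0, "z": 0, "turn": 0}, {"x": 0, "y": 0, "z": 0, "turn": 0}, {"x": 0, "y": 0, "z": 0, "turn": 0}, {"x": 0, "y": 0, "z": 0, "turn": 0}]'

```text
t: 28.0
tool_pos: [0.4834, -0.3602, 0.0047]
tool_rot: [2.026, 2.401, -0.0]
contact_force: [-0.6, -0.2, -0.9]
opening: 0.0247
grip_force: 34.5
```

Request:
carry_out --moves '[{"x": 0, "y": 0, "z": 0.06, "turn": 0}, {"x": 0, "y": 0, "z": 0.06, "turn": 0}, {"x": 0, "y": 0, "z": 0, "turn": 0}, {"x": 0, "y": 0, "z": 0, "turn": 0}, {"x": 0, "y": 0, "z": 0, "turn": 0}, {"x": 0, "y": 0, "z": 0, "turn": 0}, {"x": 0, "y": 0, "z": 0, "turn": 0}, {"x": 0, "y": 0, "z": 0, "turn": 0}]'

```text
t: 28.8
tool_pos: [0.4836, -0.3603, 0.003]
tool_rot: [-2.026, -2.401, 0.0]
contact_force: [-2.2, 2.7, 7.6]
opening: 0.0246
grip_force: 38.6
```

Something is touching down at 7.6 N, so the filter is resting on the tray floor. I'll release it and rise.

Request:
carry_out --moves '[{"x": 0, "y": 0, "z": -0.03, "turn": 0}, {"x": 0, "y": 0, "z": 0, "turn": 0}, {"x": 0, "y": 0, "z": 0, "turn": 0}, {"x": 0, "y": 0, "z": 0, "turn": 0}, {"x": 0, "y": 0, "z": 0, "turn": 0}, {"x": 0, "y": 0, "z": 0, "turn": 0}, {"x": 0, "y": 0, "z": 0, "turn": 0}, {"x": 0, "y": 0, "z": 0, "turn": 0}]' --grip 60

```text
t: 29.6
tool_pos: [0.4833, -0.3602, 0.0023]
tool_rot: [-2.026, -2.401, -0.0]
contact_force: [1.0, -0.1, -0.6]
opening: 0.0602
grip_force: 0.0
```

Request:
carry_out --moves '[{"x": 0, "y": 0, "z": -0.3, "turn": 0}, {"x": 0, "y": 0, "z": -0.6, "turn": 0}, {"x": 0, "y": 0, "z": -0.8, "turn": 0}, {"x": 0, "y": 0, "z": -1, "turn": 0}, {"x": 0, "y": 0, "z": -1, "turn": 0}, {"x": 0, "y": 0, "z": -1, "turn": 0}, {"x": 0, "y": 0, "z": -0.8, "turn": 0}, {"x": 0, "y": 0, "z": 0, "turn": 0}]'

```text
t: 30.4
tool_pos: [0.4854, -0.3621, 0.1455]
tool_rot: [2.02, 2.394, -0.001]
contact_force: [0.3, -0.7, 1.0]
opening: 0.0601
grip_force: 0.0
```

Request:
carry_out --moves '[{"x": -1, "y": 0, "z": 0, "turn": 0}, {"x": -1, "y": 0, "z": 0, "turn": 0}, {"x": -1, "y": 0, "z": 0, "turn": 0}, {"x": -1, "y": 0, "z": 0, "turn": 0}, {"x": -1, "y": 0, "z": 0, "turn": 0}, {"x": -1, "y": 0, "z": 0, "turn": 0}, {"x": 0, "y": 0, "z": 0, "turn": 0}, {"x": 0, "y": 0, "z": 0, "turn": 0}]'

```text
t: 31.2
tool_pos: [0.5081, -0.5077, 0.1388]
tool_rot: [-2.026, -2.399, -0.001]
contact_force: [0.7, -0.6, 0.1]
opening: 0.06
grip_force: 0.0
```

```bash
python3 - <<'E'
from h import *
a=ctrl.get_image("scene")[:,:,::-1];b=ctrl.get_image("top")[:,:,::-1]
a=cv2.resize(a[120:320,160:440],(400,286));b=cv2.resize(b[130:330,150:430],(400,286))
cv2.imwrite("pics/k.png",np.hstack([a,b]))
E
```

```text
(no output)
```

View pics/k.png

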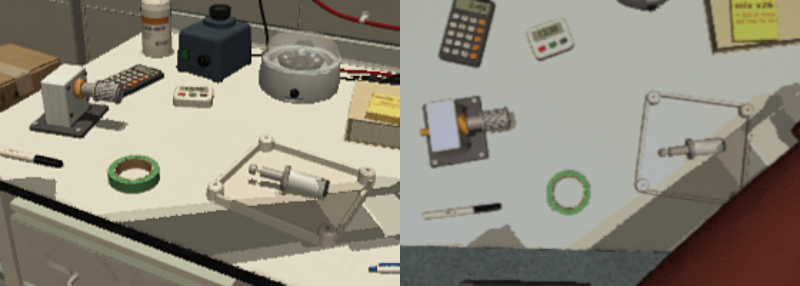

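The filter lies in the tray, at about (690,148) in the top crop. The sleeve is forward, the block is in place, and the tape, timer and marker have not moved.

```bash
python3 -c "
from station import ctrl
print(ctrl.finish_job())"
```

```text
the job is handed in; nothing more can be done
None
```

The spent filter is off the outlet and lying in the white tray; the sleeve snapped forward, the pictures show the block, tape roll, timer and marker still in place, and the job was handed in at about 31 s (no verdict was returned).

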